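Fit the keyed die collars in the tray punch and close its yoke

ROBOT

A 6-joint arm with a two-finger parallel gripper is mounted at the origin on the work surface. World frame = base frame: x ahead of the robot, y to its left, z up, the work surface at z = 0. Lengths are in m, angles in rad, forces in N, time in s.
With the tool pointing down it reaches from about 0.35 to 0.775 m from the base axis. Payload 5.5 kg.
Tool frame: the origin (TCP) lies midway between the tips of the shut fingers; the grasp point (between the pads) lies grip_point_offset behind it (grip_point_offset is the distance from the TCP to the grasp point, in m); z points along the fingers, y is the direction in which the jaws open and shut (so a half turn about z gives the same grasp; the last joint's range is limited). The gripper opens to 85 mm and grips with 20 to 120 N. Pads are 22 mm wide; open, the fingers measure 114 mm over their backs; the gripper's body (76 mm by 85 mm) begins 54 mm behind the grasp point. The pads swing forward as they close: fully open they stand 13 mm farther back than shut.
Start: joints at [0.964, 0.313, 0.046, 1.304, 0, 1.431], TCP at [0.259, 0.514, 0.231] pointing down, gripper open.
Joint ranges: [-2.76, 2.76], [-0.86, 1.69], [-1.03, 1.26], [-2.2, 2.34], [-1.47, 1.5], [-3.14, 3.14]. Speed limits (rad/s): [2.57, 2.57, 3.14, 3.14, 3.14, 3.14].

INTERFACE

Orientations are given as a unit quaternion [w, x, y, z].
In Python, from workcell import * gives the robot as it stands.
- The arm moves only by the tool send_rows, never from a script. Its argument "series" is one flat list of numbers, 7 for each row, row after row: the shift along the tool's x, y, z in cm, then the turn, a rotation vector about the tool's x, y, z in degrees, then the opening, from 0 (shut) to 1 (fully open). A call has 1 to 10 rows; each row is the pose to reach, as a shift and turn from the pose commanded when the call began, along the tool's axes at that moment; what a row does not reach only later rows make up. A row lasts 1/12 s, in which the tool goes at most 41.7 mm and 7.16 degrees, less where a joint would pass 70% of its speed; a pose out of reach is approached as far as the arm can. A call with a gripper value outside its range is refused whole. The fingers move at their own pace and stop on an object; "newtons" is the grip in N (left out, the last holds). Time passes only in rows, so rows that repeat a pose let the fingers close. It gives the time, the measured TCP pose, the force and the opening at its end, in the units of the state.
- get_state(): the state, without advancing time (a new reading comes with each control period).
- read_camera(name): name is "scene" or "top"; returns the picture (420x560x3 uint8, blue, green, red); there is no depth.
- camera_info(name): a dict with "K" (3x3 intrinsics, pixels), "xyz" and "attitude" of the camera in the world. Camera axes: x right, y down, z forward; pixel columns grow to the right and rows downward; lengths in m; the calibration is good to about 2 mm. A picture is of the moment at which its call begins. camera_info takes no time and is no camera call.
- hand_in(): hands the job in, once; it reports no verdict.
Trained networks look in the newest picture that a camera, given by its name, has taken for a name from the list of things; names that differ only in an ending like _2 or _b are one class to them, and where a whole thing is asked for, a point or a joint stands for the part that bears it (a point fixed in the world has none). Each returns a list of dicts, best first, with "p" (0 to 1); they miss things now and then, are a little off and sometimes report something else, mostly with a low value. They report only what shows in the picture. A call takes as long as a camera call. They do not tell look-alikes from the thing itself.
- silhouettes(camera, label): "pixels" (420x560 bool, what is visible of it) and "box" ([left, top, width, height] in pixels, round what is visible of it).
The state is a dict: "clock": time; "joint_pos": joint angles; "qvel": joint speeds; "tau": joint torques, N m; "tcp_pos": TCP position; "orientation": TCP orientation; "wrist_force": force on the tool from outside, world axes, zero at the start; "ft_torque": the same for the moment, N m; "finger_gap": finger opening in m.
Only numpy, scipy, OpenCV 4.12 (cv2) and the standard library are available. Lean on these libraries where they do the work, as an engineer would, in place of code of your own. Each camera call takes 0.05 s, during which the arm holds its last target. There are 200 camera calls.

TASK

Set up the tray punch: first swing its yoke lever up and over out of the way, then put each die collar on the post of its own size (large on stout, small on slim), turned so that the flat in its bore meets the flat of the post and it drops fully home on the bed. When both are home, swing the yoke fully down over them and let go, leaving everything else on the bench standing where it is.

Things in the scene. Friction and masses are not known exactly. Their poses are not given: they have to be found in the camera images.
- press: Dark cast-iron tray punch, fixed. Flat bed 290 (x) x 220 (y) mm, 22 mm thick; origin under the bed's centre, z up, bed top at z = 22 mm. Two steel keyed posts stand on it, 55 mm either side of the centre along its x axis (which post is at which end varies). Hinge lugs at x = +-107, y = +85 mm rise to 84 mm; the yoke's pivots to 92 mm.
- yoke (a joint): Punch lever: U-shaped yoke, side arms at press x = +-127 mm joined by two 16 mm round bars along press x: clamp bar 85 mm, handle bar 215 mm from the hinge axis. Rad: 0 = fully down, arms level towards press -y, clamp bar 46 mm above the bed over the posts; grows as the handle goes up and over to press +y, stop at 2.0. Starts at 0.05 to 0.3. Friction-held, stays where left; 4 to 7 N at the handle.
- yoke_grip (a point): Middle of the handle bar (16 mm round, free for about 100 mm either side), on its centre line; moves with the yoke.
- yoke_hinge (a point): Point on the yoke's hinge axis midway between the lugs, 76 mm above the bench; axes as the press: the hinge axis is its x axis.
- post_stout: Stout keyed post: steel, D-shaped section, 30 mm diameter with one flat 7.5 mm from the axis; 32 mm tall, the top 9 mm tapering in by 3 mm all round. Origin on its axis at the foot, on the bed's top; the flat faces the post's own +x.
- post_slim: Slim keyed post: the same, 22 mm diameter, flat 5.5 mm from the axis; 32 mm tall. Origin on its axis at the foot; the flat faces the post's own +x.
- collar_large: Large die collar, loose steel, 44 mm tall, lying right way up. Body 72 mm across with two flat cheeks 56 mm apart (its y = +-28 mm); through bore 34 mm in diameter with a flat 9.5 mm from the axis on the +x side; tail 22 mm wide (z 8 to 28 mm) out to 78 mm on the same side. Origin on the bore axis at the underside. Fits the stout post with 2 mm clearance all round; 0.22 to 0.45 kg.
- collar_small: Small die collar, loose steel, 44 mm tall, lying right way up. Body 56 mm across with two flat cheeks 44 mm apart (its y = +-22 mm); through bore 26 mm in diameter with a flat 7.5 mm from the axis on the +x side; tail 22 mm wide (z 8 to 28 mm) out to 66 mm on the same side. Origin on the bore axis at the underside. Fits the slim post with 2 mm clearance all round; 0.14 to 0.28 kg.
- large_tail (a point): Tip of the large collar's tail, 78 mm from the bore axis along the collar's +x, 18 mm above its underside.
- small_tail (a point): Tip of the small collar's tail, 66 mm from the bore axis along the collar's +x, 18 mm above its underside.
- tin_tray: Bystander: dull tin U-shaped impression tray, 70 x 60 x 20 mm with a 40 mm handle tab on +x; origin under its centre.
- basin: Bystander: cream enamel bowl, 170 mm across, 60 mm high; origin under its centre.
- scoop: Bystander: brass measuring scoop, cup 52 mm across and 26 mm high, handle along its -x, about 150 mm long in all; origin under the cup.
- dappen: Bystander: small green glass dappen dish, 48 mm across, 34 mm high; origin under its centre.
- spatula: Bystander: mixing spatula lying flat, 190 mm long along its x.
- jar: Bystander: closed jar, 64 mm across, 85 mm high; origin under its centre.
- mug: Bystander: white mug, 80 mm across, 90 mm high; origin under its centre.
Mind the look-alikes: they are no part of the job. Leave any yellow look-alike of the collar_small alone.

How it is judged:
By the outcome, as a careful person would: the job done as asked, in the order asked, and still so for the second after the job is handed in, with the robot touching nothing.
It also fails if it takes over 72 s, if anything falls off the work surface, if the arm or the gripper's body presses on something with over 40 N, if the wrist force passes 120 N, or if a joint passes its speed limit or range.

## Working session

There is one attempt and no reset: what is moved stays moved. The work goes in short steps, Python scripts to look and compute and a tool call to move; the robot and the scene stay as the last step left them, time stands still between calls to the robot, and variables do not carry over. Pictures are saved under pics/ and viewed, about 8 in all and at most 12, crops included, and the job is handed in when it is done.

Besides the shell and the picture viewer there is one more tool, called after "Call:" as name(argument=value, ...) on one line, values as JSON. send_rows: Moves the arm, as the interface text tells. Its arguments: {"type":"object","properties":{"series":{"type":"array"},"newtons":{"type":"number"}},"required":["series"]}

```bash
ls; mkdir -p pics; python3 - <<'E'
from workcell import *
import cv2
s=get_state();print({k:s[k] for k in('clock','tcp_pos','orientation','finger_gap','wrist_force')})
for c in('top','scene'):
    im=read_camera(c);cv2.imwrite(f'pics/{c}0.png',im);print(c,camera_info(c))
try: print(grip_point_offset)
except Exception as e: print(e)
E
```

```text
pics
{'clock': 0.0, 'tcp_pos': array([0.25848284, 0.51306377, 0.2304102 ]), 'orientation': array([-3.21898042e-04,  2.31289696e-01,  9.72884506e-01, -8.43475398e-04]), 'finger_gap': 0.08557143819942734, 'wrist_force': array([-0.14976259, -0.3869212 , -0.27927698])}
top {'K': array([[510.64413542,   0.        , 280.57382883],
       [  0.        , 510.64413542, 202.58370835],
       [  0.        ,   0.        ,   1.        ]]), 'xyz': array([ 0.3741964 , -0.07400213,  1.74470513]), 'attitude': array([ 0.03708028, -0.70164881,  0.71116763, -0.02355004])}
scene {'K': array([[503.77873341,   0.        , 277.80053371],
       [  0.        , 503.77873341, 204.10419696],
       [  0.        ,   0.        ,   1.        ]]), 'xyz': array([ 1.27596239, -0.26848453,  1.35847137]), 'attitude': array([-0.21197269,  0.77134878,  0.57840734, -0.15979231])}
0.0187
```

View pics/top0.png

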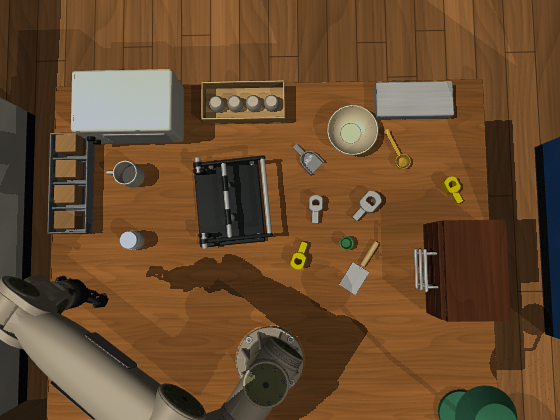

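View pics/scene0.png

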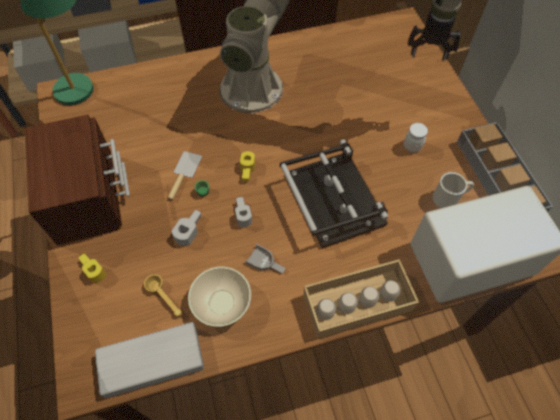

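```bash
cat > h.py <<'E'
import numpy as np,cv2
from workcell import *
from scipy.spatial.transform import Rotation as R
from scipy.optimize import minimize
def cam(c):
    i=camera_info(c);q=np.array(i['attitude']);return i['K'],R.from_quat(q[[1,2,3,0]]).as_matrix(),np.array(i['xyz'])
def proj(c,P):
    K,M,t=cam(c);p=(np.atleast_2d(P)-t)@M@K.T;return p[:,:2]/p[:,2:]
def ray(c,uv,z):
    K,M,t=cam(c);d=M@np.linalg.inv(K)@np.array([uv[0],uv[1],1.]);return t+d*(z-t[2])/d[2]
def collar(big):
    r,ch,tl=(.036,.028,.078) if big else (.028,.022,.066)
    a=np.linspace(0,2*np.pi,120);x=r*np.cos(a);y=np.clip(r*np.sin(a),-ch,ch)
    B=np.array([[u,v,z] for u,v in zip(x,y) for z in(0,.044)])
    T=np.array([[u,v,z] for u in(.0,tl) for v in(-.011,.011) for z in(.008,.028)])
    return [B,T]
def place(parts,x,y,yaw,z=0):
    M=R.from_euler('z',yaw).as_matrix();return [p@M.T+[x,y,z] for p in parts]
S=4
def mask(c,parts):
    m=np.zeros((420*S,560*S),np.uint8)
    for p in parts: cv2.fillConvexPoly(m,cv2.convexHull(np.round((proj(c,p)+.5)*S-.5).astype(np.int32)),1)
    return cv2.resize(m.astype(np.float32),(560,420),interpolation=cv2.INTER_AREA)
def fit(parts,masks,x0,z=0):
    def cost(v):
        e=0
        for c,m in masks.items():
            k=mask(c,place(parts,v[0],v[1],v[2],z));e+=np.abs(k-m).sum()/m.sum()
        return e
    best=None
    for d in np.arange(-np.pi,np.pi,np.pi/4):
        s=np.array([[x0[0],x0[1],d],[x0[0]+.015,x0[1],d],[x0[0],x0[1]+.015,d],[x0[0],x0[1],d+.5]])
        r=minimize(cost,s[0],method='Nelder-Mead',options=dict(initial_simplex=s,maxfev=120,xatol=2e-4))
        if best is None or r.fun<best.fun:best=r
    return best.x,best.fun
def fill(m):
    m=m.astype(np.uint8);cs,_=cv2.findContours(m,cv2.RETR_EXTERNAL,cv2.CHAIN_APPROX_NONE)
    return cv2.drawContours(np.zeros_like(m),cs,-1,1,-1).astype(np.float32)
E
python3 - <<'E'
from h import *
import pickle
D={}
for c in('top','scene'):
    im=read_camera(c);D[c,'im']=im
    for l in('collar_large','collar_small','press','yoke','post_stout','post_slim'):
        r=silhouettes(c,l);D[c,l]=r
        print(c,l,[(round(float(d['p']),2),d['box'],[round(float(v),3) for v in ray(c,(d['box'][0]+d['box'][2]/2,d['box'][1]+d['box'][3]/2),.02)[:2]]) for d in r])
pickle.dump(D,open('d.pkl','wb'))
a=cv2.resize(D['top','im'][145:285,180:400],None,fx=2.5,fy=2.5,interpolation=cv2.INTER_CUBIC)
b=cv2.resize(D['scene','im'][135:250,160:400],None,fx=2.3,fy=2.2,interpolation=cv2.INTER_CUBIC)[:,:550]
cv2.imwrite('pics/c1.png',np.vstack([a[:,:550],b])[:600])
E
```

```text
top collar_large [(0.64, [354.5, 189.5, 25.3, 30.7], [0.511, -0.334])]
top collar_small [(0.68, [441.9, 179.4, 21.4, 24.2], [0.552, -0.623]), (0.63, [309.5, 192.1, 11.5, 31.5], [0.503, -0.159]), (0.5, [288.7, 239.8, 18.6, 27.4], [0.35, -0.098]), (0.22, [192.9, 156.2, 79.0, 86.6], [0.536, 0.122])]
top press [(0.88, [194.0, 159.8, 80.5, 87.7], [0.521, 0.115])]
top yoke [(0.94, [193.7, 154.4, 79.8, 86.4], [0.542, 0.118])]
top post_stout []
top post_slim [(0.15, [293.7, 142.0, 33.1, 32.6], [0.673, -0.145])]
scene collar_large [(0.8, [170.2, 211.8, 33.2, 38.7], [0.524, -0.335])]
scene collar_small [(0.84, [232.5, 199.2, 20.5, 25.0], [0.506, -0.158]), (0.73, [79.1, 253.7, 26.7, 28.4], [0.565, -0.619]), (0.63, [239.9, 156.3, 16.3, 26.9], [0.359, -0.103])]
scene press [(0.91, [281.8, 136.0, 106.5, 114.2], [0.522, 0.136])]
scene yoke [(0.85, [274.0, 145.2, 112.0, 90.5], [0.508, 0.124])]
scene post_stout [(0.56, [322.4, 178.4, 10.9, 8.7], [0.479, 0.127]), (0.21, [171.0, 213.1, 29.5, 32.7], [0.517, -0.337])]
scene post_slim [(0.63, [169.3, 154.8, 29.8, 45.7], [0.332, -0.306]), (0.58, [338.2, 203.9, 8.1, 11.3], [0.584, 0.138])]
```

View pics/c1.png

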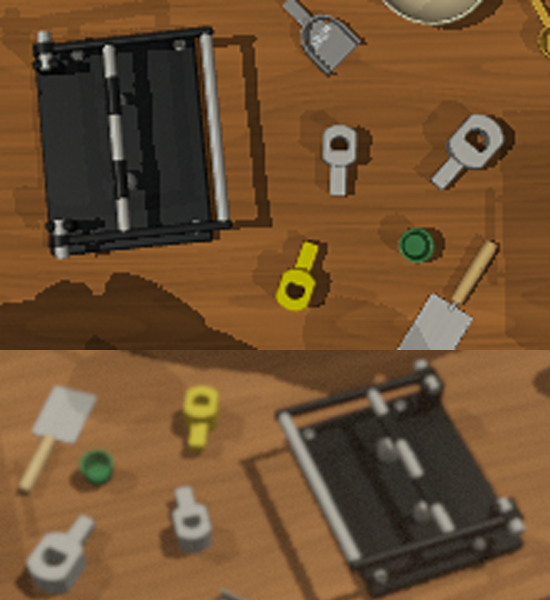

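```bash
cat >> h.py <<'E'
def box(a,b): return np.array([[x,y,z] for x in(a[0],b[0]) for y in(a[1],b[1]) for z in(a[2],b[2])])
def pressparts(q):
    P=[box((-.145,-.11,0),(.145,.11,.022))]
    for s in(-1,1): P.append(box((s*.107-.006,.077,.022),(s*.107+.006,.093,.084)))
    Y=[box((-.127,-.223+0,-.008),(-.119-.016,.008,.008)),box((.119,-.223,-.008),(.135,.008,.008)),
       box((-.135,-.093,-.008),(.135,-.077,.008)),box((-.135,-.223,-.008),(.135,-.207,.008))]
    M=R.from_euler('x',-q).as_matrix()
    return P,[y@M.T+[0,.085,.076] for y in Y]
def fitpress(masks,x0):
    def cost(v):
        e=0
        for c,m in masks.items():
            P,Y=pressparts(v[3]);k=mask(c,place(P+Y,*v[:3]));e+=np.abs(k-m).sum()/m.sum()
        return e
    x0=np.array(x0);s=np.vstack([x0]+[x0+d for d in np.diag([.015,.015,.1,.15])])
    r=minimize(cost,x0,method='Nelder-Mead',options=dict(initial_simplex=s,maxfev=400,xatol=2e-4))
    return r.x,r.fun
E
python3 - <<'E'
from h import *
import pickle
D=pickle.load(open('d.pkl','rb'))
g=lambda c,l,i=0:fill(D[c,l][i]['pixels'])
for nm,m in (('large',{'top':g('top','collar_large'),'scene':g('scene','collar_large')}),('small',{'top':g('top','collar_small',1),'scene':g('scene','collar_small',0)})):
    for big in(0,1):
        x0=(.51,-.334) if nm=='large' else (.503,-.159)
        print(nm,big,[np.round(fit(collar(big),mm,x0)[0],4).tolist()+[round(fit(collar(big),mm,x0)[1],3)] for mm in (m,{'top':m['top']},{'scene':m['scene']})])
for q0 in(.05,.2,.35):
  mm={c:np.maximum(D[c,'press'][0]['pixels'],D[c,'yoke'][0]['pixels']).astype(np.float32) for c in('top','scene')}
  for k in (mm,{'top':mm['top']},{'scene':mm['scene']}):
    v,f=fitpress(k,(.53,.125,-.07,q0));print(np.round(v,4),round(f,3),end=' ')
    a=v[3];print(np.round(place([np.array([[0,.085-.215*np.cos(a),.076+.215*np.sin(a)]])],*v[:3])[0],3))
E
```

```text
Traceback (most recent call last):
  File "h.py", line 33, in fit
    r=minimize(cost,s[0],method='Nelder-Mead',options=dict(initial_simplex=s,maxfev=120,xatol=2e-4))
  File "h.py", line 28, in cost
    k=mask(c,place(parts,v[0],v[1],v[2],z));e+=np.abs(k-m).sum()/m.sum()
  File "h.py", line 22, in mask
    for p in parts: cv2.fillConvexPoly(m,cv2.convexHull(np.round((proj(c,p)+.5)*S-.5).astype(np.int32)),1)
                                                                  ~~~~^^^^^
  File "h.py", line 8, in proj
    K,M,t=cam(c);p=(np.atleast_2d(P)-t)@M@K.T;return p[:,:2]/p[:,2:]
          ~~~^^^
  File "h.py", line 6, in cam
    i=camera_info(c);q=np.array(i['attitude']);return i['K'],R.from_quat(q[[1,2,3,0]]).as_matrix(),np.array(i['xyz'])
ValueError: time passes only in moves, steps and waits
```

```bash
sed -i 's/^def cam(c):/import functools\n@functools.lru_cache(None)\ndef cam(c):/' h.py
cat > p1.py <<'E'
from h import *
import pickle
D=pickle.load(open('d.pkl','rb'))
g=lambda c,l,i=0:fill(D[c,l][i]['pixels'])
for nm,m in (('large',{'top':g('top','collar_large'),'scene':g('scene','collar_large')}),('small',{'top':g('top','collar_small',1),'scene':g('scene','collar_small',0)})):
    for big in(0,1):
        x0=(.51,-.334) if nm=='large' else (.503,-.159)
        for mm in (m,{'top':m['top']},{'scene':m['scene']}):
            v,f=fit(collar(big),mm,x0);print(nm,big,np.round(v,4),round(f,3))
for q0 in(.05,.25):
  mm={c:np.maximum(D[c,'press'][0]['pixels'],D[c,'yoke'][0]['pixels']).astype(np.float32) for c in('top','scene')}
  for k in (mm,{'top':mm['top']},{'scene':mm['scene']}):
    v,f=fitpress(k,(.53,.125,-.07,q0));print(np.round(v,4),round(f,3),end=' ')
    a=v[3];print(np.round(place([np.array([[0,.085-.215*np.cos(a),.076+.215*np.sin(a)]])],*v[:3])[0],3))
E
time python3 p1.py
```

```text
large 0 [ 0.5265 -0.3472  2.3635] 0.53
large 0 [ 0.5274 -0.3429 -3.8374] 0.269
large 0 [ 0.527  -0.3496  2.3275] 0.249
large 1 [ 0.5241 -0.3425  2.4093] 0.198
large 1 [ 0.5222 -0.341   2.4032] 0.093
large 1 [ 0.5261 -0.3433 -3.8522] 0.068
small 0 [ 0.5191 -0.1595 -3.1725] 0.282
small 0 [ 0.5195 -0.1594 -3.1705] 0.068
small 0 [ 0.5209 -0.1613  3.0903] 0.19
small 1 [ 0.5128 -0.1626 -3.2601] 1.224
small 1 [ 0.5152 -0.1583 -3.1605] 0.532
small 1 [ 0.512  -0.158  -3.2631] 0.662
[0.5299 0.135  0.0837 0.0126] 0.113 [[0.541 0.006 0.079]]
[0.5297 0.1348 0.084  0.0267] 0.046 [[0.541 0.005 0.082]]
[0.5327 0.1341 0.0854 0.0473] 0.059 [[0.544 0.005 0.086]]
[0.5308 0.1358 0.084  0.02  ] 0.11 [[0.542 0.006 0.08 ]]
[0.5292 0.1347 0.0929 0.1005] 0.047 [[0.541 0.006 0.098]]
[0.5327 0.1345 0.0835 0.0402] 0.06 [[0.544 0.005 0.085]]
real	1m56.863s
user	1m55.383s
sys	0m27.616s
```

Candidates for the collars: grey pieces at top-camera pixels (316,203) and (369,203), and yellow look-alikes at (300,257) and (453,188). The fits confirm that the grey piece at (316,203) is the small collar and (369,203) is the large one. The stout post is at the near end. I'll start with the yoke.

```bash
cat > d.py <<'E'
from h import *
import sys
# usage: d.py x y z jaw_deg [repeat] : shift/turn in tool axes from present pose (tool down, y axis at jaw)
s=get_state();q=s['orientation'];M=R.from_quat(np.array(q)[[1,2,3,0]])
a=sys.argv[1:]
for i in range(0,len(a),4):
    x,y,z,j=map(float,a[i:i+4]);j=np.radians(j);Y=np.array([np.cos(j),np.sin(j),0]);Z=np.array([0,0,-1.])
    T=R.from_matrix(np.column_stack([np.cross(Y,Z),Y,Z]))
    print(np.round(M.inv().apply(np.array([x,y,z])-s['tcp_pos'])*100,2),np.round((M.inv()*T).as_rotvec(degrees=True),1))
Y=M.as_matrix()[:,1];print('now',s['clock'],np.round(s['tcp_pos'],4),'jaw',np.degrees(np.arctan2(Y[1],Y[0])).round(1),'gap',round(s['finger_gap'],4),'F',np.round(s['wrist_force'],1),np.round(s['joint_pos'],2))
E
python3 d.py .542 .006 .16 94.8 .542 .006 .07 94.8
```

```text
[-48.13 -32.58   7.13] [  0.    0.  -31.5]
[-48.13 -32.58  16.13] [  0.    0.  -31.5]
now 0.8 [0.2588 0.5135 0.2314] jaw 63.3 gap 0.0853 F [-0.2  0.1  0.2] [0.96 0.31 0.05 1.3  0.   1.43]
```

Call:
send_rows(series=[-48.1, -32.6, 4, 0, 0, -31.5, 1, -48.1, -32.6, 4, 0, 0, -31.5, 1, -48.1, -32.6, 4, 0, 0, -31.5, 1, -48.1, -32.6, 4, 0, 0, -31.5, 1, -48.1, -32.6, 4, 0, 0, -31.5, 1, -48.1, -32.6, 4, 0, 0, -31.5, 1, -48.1, -32.6, 4, 0, 0, -31.5, 1, -48.1, -32.6, 4, 0, 0, -31.5, 1, -48.1, -32.6, 4, 0, 0, -31.5, 1, -48.1, -32.6, 4, 0, 0, -31.5, 1])

```text
clock: 1.63
tcp_pos: [0.4556, 0.1601, 0.2039]
orientation: [0.0, -0.042, 0.999, 0.0]
wrist_force: [0.9, 1.2, 0.2]
finger_gap: 0.0856
```

```bash
python3 d.py .542 .006 .07 94.8
```

```text
[ -7.32 -16.08  13.39] [ 0.   0.1 -0. ]
now 1.6333 [0.4556 0.1601 0.2039] jaw 94.8 gap 0.0856 F [0.9 1.2 0.2] [ 0.17  0.15 -0.24  1.19  0.    0.09]
```

Call:
send_rows(series=[-7.3, -16.1, 5, 0, 0, 0, 1, -7.3, -16.1, 5, 0, 0, 0, 1, -7.3, -16.1, 5, 0, 0, 0, 1, -7.3, -16.1, 5, 0, 0, 0, 1, -7.3, -16.1, 5, 0, 0, 0, 1, -7.3, -16.1, 7, 0, 0, 0, 1, -7.3, -16.1, 7, 0, 0, 0, 1])

```text
clock: 2.22
tcp_pos: [0.5395, 0.0066, 0.1305]
orientation: [-0.002, -0.04, 0.999, 0.001]
wrist_force: [-0.6, 0.8, 0.0]
finger_gap: 0.0855
```

```bash
python3 d.py .542 .006 .07 94.8; python3 - <<'E'
from h import *
a=read_camera('top');b=read_camera('scene')
cv2.imwrite('pics/c2.png',np.hstack([cv2.resize(a[140:260,180:300],None,fx=3,fy=3),cv2.resize(b[110:250,240:380],(400,400))[:360]]))
E
```

```text
[-0.27 -0.09  6.05] [ 0.1 -0.3 -0.2]
now 2.2167 [0.5395 0.0066 0.1305] jaw 94.6 gap 0.0855 F [-0.6  0.8  0. ] [-0.14  0.3  -0.22  1.05  0.   -0.22]
```

View pics/c2.png

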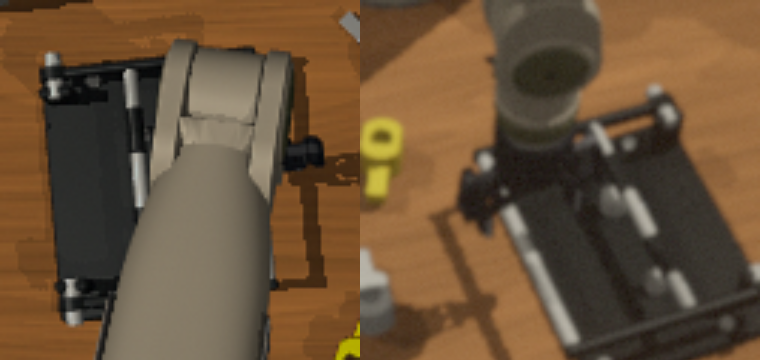

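The gripper straddles the handle bar: in the crop the fingers are at about (480,205) and the bar runs from (485,160) to (575,345). Next I'll lower and close.

Call:
send_rows(series=[-0.2, 0, 3.5, 0, 0, 0, 1, -0.2, 0, 6, 0, 0, 0, 1, -0.2, 0, 6, 0, 0, 0, 0, -0.2, 0, 6, 0, 0, 0, 0, -0.2, 0, 6, 0, 0, 0, 0, -0.2, 0, 6, 0, 0, 0, 0, -0.2, 0, 6, 0, 0, 0, 0, -0.2, 0, 6, 0, 0, 0, 0], newtons=40)

```text
clock: 2.98
tcp_pos: [0.5446, 0.0051, 0.0755]
orientation: [0.002, -0.041, 0.999, -0.004]
wrist_force: [-0.6, -1.5, 1.3]
finger_gap: 0.0146
```

```bash
cat > arc.py <<'E'
from h import *
# arc rows about hinge: shift in tool axes (tool down, jaw along press y) from q0 to each q; grasp at bar
import sys
q0,*qs=map(float,sys.argv[1:])
for q in qs: print(q,'y',round(-21.5*(np.cos(q)-np.cos(q0)),2),'z',round(-21.5*(np.sin(q)-np.sin(q0)),2))
E
python3 d.py .542 .006 .07 94.8; python3 arc.py .07 .2 .38 .56 .74 .92 1.1 1.28 1.46 1.64 1.82 1.93
```

```text
[0.25 0.11 0.55] [-0.4  0.2 -0.1]
now 2.9833 [0.5446 0.0051 0.0755] jaw 94.7 gap 0.0146 F [-0.6 -1.5  1.3] [-0.13  0.35 -0.3   0.92 -0.01 -0.22]
0.2 y 0.38 z -2.77
0.38 y 1.48 z -6.47
0.56 y 3.23 z -9.92
0.74 y 5.57 z -12.99
0.92 y 8.42 z -15.6
1.1 y 11.7 z -17.66
1.28 y 15.28 z -19.09
1.46 y 19.07 z -19.86
1.64 y 22.93 z -19.94
1.82 y 26.75 z -19.33
1.93 y 29.01 z -18.62
```

```bash
python3 arc.py .085 .16 .26 .37 .48 .59 .70 .81 .92 1.03 1.14; echo; python3 arc.py 1.14 1.24 1.34 1.45 1.55 1.65 1.75 1.84 1.92
```

```text
0.16 y 0.2 z -1.6
0.26 y 0.64 z -3.7
0.37 y 1.38 z -5.95
0.48 y 2.35 z -8.1
0.59 y 3.56 z -10.14
0.7 y 4.98 z -12.03
0.81 y 6.6 z -13.75
0.92 y 8.4 z -15.28
1.03 y 10.35 z -16.61
1.14 y 12.44 z -17.71

1.24 y 2.0 z -0.8
1.34 y 4.06 z -1.39
1.45 y 6.39 z -1.81
1.55 y 8.53 z -1.96
1.65 y 10.68 z -1.9
1.75 y 12.81 z -1.62
1.84 y 14.7 z -1.19
1.92 y 16.33 z -0.67
```

Call:
send_rows(series=[0, 0.2, -1.6, 0, 0, 0, 0, 0, 0.6, -3.7, 0, 0, 0, 0, 0, 1.4, -5.9, 0, 0, 0, 0, 0, 2.3, -8.1, 0, 0, 0, 0, 0, 3.6, -10.1, 0, 0, 0, 0, 0, 5, -12, 0, 0, 0, 0, 0, 6.6, -13.7, 0, 0, 0, 0, 0, 8.4, -15.3, 0, 0, 0, 0, 0, 10.3, -16.6, 0, 0, 0, 0, 0, 12.4, -17.7, 0, 0, 0, 0])

```text
clock: 3.82
tcp_pos: [0.5353, 0.124, 0.2588]
orientation: [0.006, -0.038, 0.999, -0.008]
wrist_force: [-5.6, -20.3, 17.1]
finger_gap: 0.0145
```

```bash
python3 d.py .55 .3 .26 94.8;  python3 - <<'E'
from h import *
p=get_state()['tcp_pos']+[0,0,.0187];v=np.array([np.sin(.083),-np.cos(.083)])
h=np.array([.530,.135])-.085*v
print('q est',np.arctan2(p[2]-.076,(p[:2]-h)@v),'r',np.hypot(p[2]-.076,(p[:2]-h)@v))
E
```

```text
[-2.82 17.43 -0.37] [-0.9  0.6 -0.4]
now 3.8167 [0.5353 0.124  0.2588] jaw 94.4 gap 0.0145 F [ -5.6 -20.3  17.1] [ 0.09  0.25  0.03  1.34 -0.02  0.01]
q est 1.1245439297126787 r 0.22337176000250522
```

Call:
send_rows(series=[0, 1.9, -1.2, 0, 0, 0, 0, 0, 4.0, -1.8, 0, 0, 0, 0, 0, 6.4, -2.3, 0, 0, 0, 0, 0, 8.5, -2.5, 0, 0, 0, 0, 0, 10.7, -2.5, 0, 0, 0, 0, 0, 12.8, -2.2, 0, 0, 0, 0, 0, 14.7, -1.8, 0, 0, 0, 0, 0, 16.3, -1.3, 0, 0, 0, 0])

```text
clock: 4.48
tcp_pos: [0.5206, 0.2941, 0.2663]
orientation: [0.003, -0.041, 0.999, -0.001]
wrist_force: [0.5, 0.7, 9.4]
finger_gap: 0.0144
```

```bash
python3 d.py .55 .3 .26 94.8;  python3 - <<'E'
from h import *
p=get_state()['tcp_pos']+[0,0,.0187];v=np.array([np.sin(.083),-np.cos(.083)])
h=np.array([.530,.135])-.085*v
print('q est',np.arctan2(p[2]-.076,(p[:2]-h)@v),'r',np.hypot(p[2]-.076,(p[:2]-h)@v))
E
```

```text
[-2.98  0.35  0.65] [-0.1  0.3 -0.1]
now 4.4833 [0.5206 0.2941 0.2663] jaw 94.7 gap 0.0144 F [0.5 0.7 9.4] [ 0.38  0.35  0.18  1.4  -0.    0.3 ]
q est 1.9124302641616149 r 0.22180275037221164
```

Now q is about 1.91. I'll release and lift. While the arm is clear I'll look at the posts.

Call:
send_rows(series=[0, 0, 0, 0, 0, 0, 1, 0, 0, 0, 0, 0, 0, 1, 0, 0, 0, 0, 0, 0, 1, 0, 0, 0, 0, 0, 0, 1, 0, 0, -4, 0, 0, 0, 1, 0, 0, -8, 0, 0, 0, 1, 0, 0, -8, 0, 0, 0, 1])

```text
clock: 5.07
tcp_pos: [0.5208, 0.2934, 0.3516]
orientation: [0.005, -0.041, 0.999, 0.002]
wrist_force: [-0.7, 0.2, 1.6]
finger_gap: 0.0852
```

```bash
python3 d.py .519 -.1595 .15 88 .4 -.17 .16 47; python3 - <<'E'
from h import *
import pickle
D={}
for c in('top','scene'):
    im=read_camera(c).astype(np.float32)
    D[c,'im']=im
    for l in('press','yoke','post_stout','post_slim'):
        r=silhouettes(c,l);D[c,l]=r
        print(c,l,[(round(float(d['p']),2),d['box']) for d in r])
pickle.dump(D,open('d2.pkl','wb'))
a=D['top','im'][145:260,180:295];b=D['scene','im'][135:250,270:390]
cv2.imwrite('pics/c3.png',np.hstack([cv2.resize(a,(400,400),interpolation=cv2.INTER_CUBIC),cv2.resize(b,(400,400),interpolation=cv2.INTER_CUBIC)]))
E
```

```text
[  4.08 -45.19  19.98] [0.2 0.6 6.7]
[ 16.01 -45.26  18.86] [ 0.4  0.5 47.7]
now 5.0667 [0.5208 0.2934 0.3516] jaw 94.7 gap 0.0852 F [-0.7  0.2  1.6] [0.38 0.36 0.4  1.6  0.   0.3 ]
top press [(0.91, [154.7, 154.2, 109.3, 95.5])]
top yoke [(0.91, [154.6, 153.6, 51.5, 89.2]), (0.59, [340.3, 236.8, 14.9, 11.0]), (0.22, [338.6, 243.2, 38.4, 49.5])]
top post_stout [(0.45, [224.4, 214.7, 10.7, 7.7])]
top post_slim [(0.58, [293.1, 145.7, 31.3, 27.5])]
scene press [(0.9, [288.5, 89.1, 138.0, 158.6])]
scene yoke [(0.66, [171.5, 209.1, 28.1, 41.1])]
scene post_stout [(0.43, [323.1, 176.2, 11.2, 8.2])]
scene post_slim [(0.5, [340.6, 203.8, 4.8, 9.9])][ WARN:0@15.163] global loadsave.cpp:1063 imwrite_ Unsupported depth image for selected encoder is fallbacked to CV_8U.
```

View pics/c3.png

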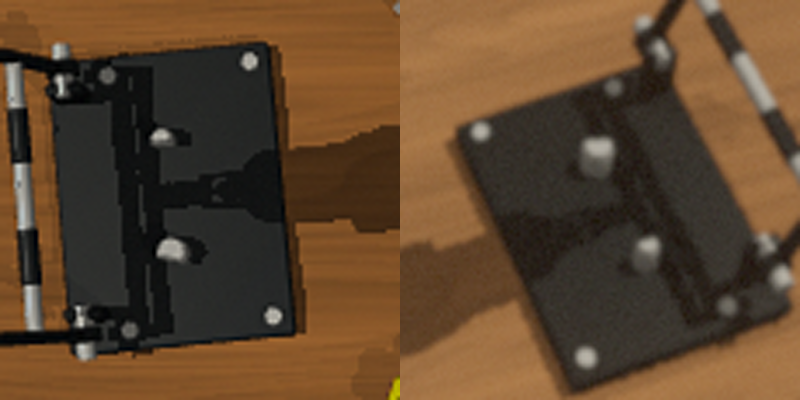

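```bash
cat > p2.py <<'E'
from h import *
import pickle
A={c:np.mean([read_camera(c).astype(np.float32) for _ in range(5)],0) for c in('top','scene')}
pickle.dump(A,open('avg.pkl','wb'))
# bed pose: corner refinement by edge of dark bed: fit silhouette of bed alone on darkness mask restricted to no-yoke (press -y half)
def bed(v):return place([box((-.145,-.11,0),(.145,.02,.022))],*v)
def soft(c): return np.clip((90-A[c].max(2))/50,0,1)
v0=np.array([.53,.135,.084])
def edgecost(v):
    # mean contrast across -y edge and the two x edges (outer half) of bed top
    e=0
    for c in A:
        g=cv2.GaussianBlur(A[c][:,:,2],(0,0),.7)   # red: wood bright, bed dark
        t=np.linspace(0,1,60)[:,None]
        L=[((-.14,-.11),(.14,-.11),(0,-1)),((.145,-.105),(.145,.04),(1,0)),((-.145,-.105),(-.145,.04),(-1,0))]
        for a,b,n in L:
            a,b,n=map(np.array,(a,b,n));P=a+(b-a)*t
            def s(o):
                Q=np.c_[P+n*o,np.full(60,.022)];Q=place([Q],*v)[0];uv=proj(c,Q).astype(np.float32)
                return cv2.remap(g,uv[:,:1],uv[:,1:],cv2.INTER_LINEAR).ravel()
            e-=np.mean(np.clip(s(.004),0,110)-np.clip(s(-.004),0,110))
    return e
r=minimize(edgecost,v0,method='Nelder-Mead',options=dict(initial_simplex=[v0,v0+[.01,0,0],v0+[0,.01,0],v0+[0,0,.05]]))
print('bed',np.round(r.x,4),r.fun)
v=r.x;row=[]
for s in(-1,1):
    P=place([np.array([[s*.055,0,.022],[s*.055,0,.054]])],*v)[0];print(P.round(4).tolist())
    for c in A:
        u=proj(c,P);m=u.mean(0);Z=25;h=8
        M=np.float32([[Z,0,200-Z*m[0]],[0,Z,150-Z*m[1]]])
        im=cv2.warpAffine(A[c],M,(400,300),flags=cv2.INTER_CUBIC)
        im=np.clip(255*(np.clip(im,0,255)/255)**.7,0,255).astype(np.uint8)
        for p,col in zip(u,((0,0,255),(0,255,0))):cv2.circle(im,tuple(int(k) for k in p*Z+M[:,2]),3,col,-1)
        # world x,y axes arrow
        o=P[1]
        for ax,col in(((.015,0,0),(0,0,255)),((0,.015,0),(0,255,0))):
            q=proj(c,np.array([o,o+ax]));d=(q[1]-q[0])*Z*.5;cv2.arrowedLine(im,(50,60),(int(50+d[0]),int(60+d[1])),col,1)
        row.append(im)
cv2.imwrite('pics/c4.png',np.vstack([np.hstack(row[:2]),np.hstack(row[2:])]))
E
python3 p2.py
```

```text
bed [0.5313 0.1312 0.0859] -211.59283447265625
[[0.4765, 0.1265, 0.022], [0.4765, 0.1265, 0.054]]
[[0.5861, 0.1359, 0.022], [0.5861, 0.1359, 0.054]]
```

View pics/c4.png

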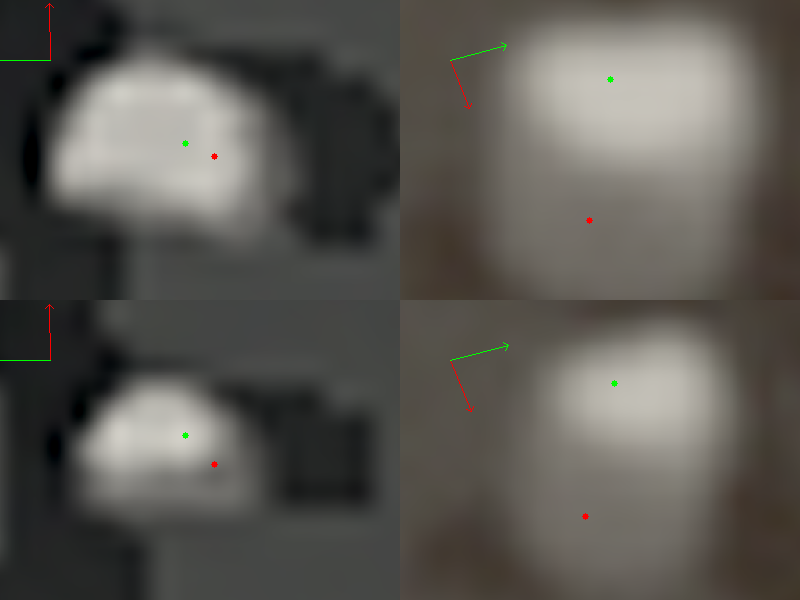

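```bash
cat > p3.py <<'E'
from h import *
import pickle
A=pickle.load(open('avg.pkl','rb'))
def post(r,f):
    a=np.linspace(0,2*np.pi,180);o=[]
    for z,s in((0,0),(.023,0),(.032,.003)):
        o.append(np.c_[np.minimum((r-s)*np.cos(a),f-s),(r-s)*np.sin(a),np.full(180,z)])
    return [np.vstack(o)]
for nm,x0,r,f in(('stout',(.4765,.129),.015,.0075),('slim',(.586,.138),.011,.0055)):
  for lo in(80,95):
    ms={}
    for c in A:
        g=A[c].mean(2);m=np.clip((g-lo)/30,0,1)
        u=proj(c,[x0[0],x0[1],.04])[0];w=np.zeros_like(m);cv2.circle(w,tuple(int(round(k)) for k in u),9,1,-1)
        ms[c]=(m*w).astype(np.float32)
    for mm in(ms,{'top':ms['top']},{'scene':ms['scene']}):
        v,e=fit(post(r,f),mm,x0,.022);print(nm,lo,list(mm),np.round(v[:2],4),round(np.degrees(v[2])%360,1),round(e,3))
E
python3 p3.py
```

```text
stout 80 ['top', 'scene'] [0.4729 0.13  ] 262.7 1.511
stout 80 ['top'] [0.4747 0.1322] 161.5 0.599
stout 80 ['scene'] [0.464  0.1371] 92.7 0.792
stout 95 ['top', 'scene'] [0.4754 0.1356] 61.1 2.124
stout 95 ['top'] [0.4803 0.1314] 330.0 0.807
stout 95 ['scene'] [0.4639 0.1394] 77.0 1.195
slim 80 ['top', 'scene'] [0.5869 0.1424] 58.0 2.309
slim 80 ['top'] [0.5903 0.14  ] 314.4 1.157
slim 80 ['scene'] [0.5772 0.1474] 69.6 0.969
slim 95 ['top', 'scene'] [0.5861 0.1424] 59.9 3.512
slim 95 ['top'] [0.5869 0.1383] 313.9 1.644
slim 95 ['scene'] [0.5775 0.1413] 240.0 1.643
```

```bash
sed -i 's/for lo in(80,95)/for lo in(45,52)/; s#(g-lo)/30#(g-lo)/(30 if c=="top" else 15)#' p3.py; python3 p3.py
```

```text
stout 45 ['top', 'scene'] [0.4742 0.1322] 159.7 0.444
stout 45 ['top'] [0.4747 0.1322] 160.4 0.22
stout 45 ['scene'] [0.4745 0.1305] 152.6 0.205
stout 52 ['top', 'scene'] [0.4746 0.1306] 165.0 0.416
stout 52 ['top'] [0.4747 0.1339] 157.8 0.288
stout 52 ['scene'] [0.4744 0.1306] 158.6 0.105
slim 45 ['top', 'scene'] [0.5834 0.1406] 160.7 0.716
slim 45 ['top'] [0.584  0.1411] 179.4 0.357
slim 45 ['scene'] [0.5858 0.1394] 147.2 0.323
slim 52 ['top', 'scene'] [0.5835 0.1406] 158.4 0.649
slim 52 ['top'] [0.5833 0.1413] 148.0 0.509
slim 52 ['scene'] [0.5846 0.1398] 148.0 0.128
```

```bash
python3 d.py .5195 -.160 .13 88
```

```text
[  3.74 -45.23  21.36] [0.  0.  6.8]
now 6.0667 [0.5192 0.2938 0.3437] jaw 94.8 gap 0.0854 F [ 0.3 -0.8 -0.3] [0.38 0.36 0.39 1.6  0.   0.3 ]
```

Call:
send_rows(series=[4.1, -45.2, 3, 0.2, 0.6, 6.7, 1, 4.1, -45.2, 3, 0.2, 0.6, 6.7, 1, 4.1, -45.2, 8, 0.2, 0.6, 6.7, 1, 4.1, -45.2, 15, 0.2, 0.6, 6.7, 1, 4.1, -45.2, 20, 0.2, 0.6, 6.7, 1, 4.1, -45.2, 22, 0.2, 0.6, 6.7, 1, 4.1, -45.2, 22, 0.2, 0.6, 6.7, 1, 4.1, -45.2, 22, 0.2, 0.6, 6.7, 1, 4.1, -45.2, 22, 0.2, 0.6, 6.7, 1, 4.1, -45.2, 22, 0.2, 0.6, 6.7, 1])

```text
clock: 6.9
tcp_pos: [0.5161, -0.08, 0.1771]
orientation: [-0.005, 0.017, 1.0, -0.002]
wrist_force: [0.5, -0.3, 0.1]
finger_gap: 0.0857
```

```bash
python3 d.py .5195 -.160 .10 88 .5195 -.160 .01 88
```

```text
[-0.68 -7.95  7.74] [-0.2 -0.5  0.1]
[-0.76 -7.92 16.74] [-0.2 -0.5  0.1]
now 6.9 [ 0.5161 -0.08    0.1771] jaw 88.1 gap 0.0857 F [ 0.5 -0.3  0.1] [-0.3   0.24 -0.19  1.15 -0.01 -0.27]
```

Call:
send_rows(series=[-0.5, -6, 5, 0, 0, 0, 1, -0.5, -6, 5, 0, 0, 0, 1, -0.5, -6, 5, 0, 0, 0, 1, -0.5, -6, 5, 0, 0, 0, 1, -0.5, -6, 5, 0, 0, 0, 1])

```text
clock: 7.32
tcp_pos: [0.5189, -0.1385, 0.1283]
orientation: [-0.005, 0.017, 1.0, -0.002]
wrist_force: [-0.5, -0.3, 0.7]
finger_gap: 0.0858
```

```bash
python3 d.py .5195 -.160 .10 88 .5195 -.160 .01 88
```

```text
[-0.16 -2.14  2.84] [-0.2 -0.6  0. ]
[-0.26 -2.11 11.84] [-0.2 -0.6  0. ]
now 7.3167 [ 0.5189 -0.1385  0.1283] jaw 88.0 gap 0.0858 F [-0.5 -0.3  0.7] [-0.41  0.3  -0.23  1.05 -0.01 -0.37]
```

Call:
send_rows(series=[-0.2, -2.1, 5, -0.2, -0.6, 0, 1, -0.2, -2.1, 8, -0.2, -0.6, 0, 1, -0.3, -2.1, 11.5, -0.2, -0.6, 0, 1, -0.3, -2.1, 11.8, -0.2, -0.6, 0, 1, -0.3, -2.1, 11.8, -0.2, -0.6, 0, 0, -0.3, -2.1, 11.8, -0.2, -0.6, 0, 0, -0.3, -2.1, 11.8, -0.2, -0.6, 0, 0, -0.3, -2.1, 11.8, -0.2, -0.6, 0, 0, -0.3, -2.1, 11.8, -0.2, -0.6, 0, 0], newtons=50)

```text
clock: 8.07
tcp_pos: [0.5225, -0.1607, 0.0132]
orientation: [0.003, 0.017, 1.0, -0.001]
wrist_force: [0.5, 0.9, 8.4]
finger_gap: 0.0431
```

```bash
python3 d.py .584 .140 .12 65
```

```text
[ -5.21  30.23 -10.71] [-0.1  0.4 23.1]
now 8.0667 [ 0.5225 -0.1607  0.0132] jaw 88.1 gap 0.0431 F [0.5 0.9 8.4] [-0.45  0.42 -0.37  0.77  0.   -0.41]
```

Call:
send_rows(series=[0, 0, -4, 0, 0, 0, 0, 0, 0, -8, 0, 0, 0, 0, 0, 3, -10.7, 0, 0.2, 7, 0, -1, 8, -10.7, 0, 0.4, 14, 0, -3, 16, -10.7, 0, 0.4, 23, 0, -5.2, 30.2, -10.7, 0, 0.4, 23, 0, -5.2, 30.2, -10.7, 0, 0.4, 23, 0, -5.2, 30.2, -10.7, 0, 0.4, 23, 0, -5.2, 30.2, -10.7, 0, 0.4, 23, 0, -5.2, 30.2, -10.7, 0, 0.4, 23, 0])

```text
clock: 8.9
tcp_pos: [0.5826, 0.143, 0.1183]
orientation: [-0.002, 0.215, 0.977, 0.0]
wrist_force: [0.5, -1.5, -1.9]
finger_gap: 0.0434
```

Call:
send_rows(series=[0, 0, 0, 0, 0, 0, 0, 0, 0, 0, 0, 0, 0, 0, 0, 0, 0, 0, 0, 0, 0])

```text
clock: 9.15
tcp_pos: [0.5819, 0.1399, 0.1175]
orientation: [-0.003, 0.216, 0.976, -0.0]
wrist_force: [-0.6, -0.1, -2.1]
finger_gap: 0.0433
```

```bash
python3 d.py .584 .140 .12 65; cat > p4.py <<'E'
from h import *
import sys
lab,big,x0,y0,zb=sys.argv[1],int(sys.argv[2]),*map(float,sys.argv[3:6])
ms={}
for c in('top','scene'):
    im=read_camera(c)
    cv2.imwrite(f'pics/cur_{c}.png',im)
    u=proj(c,[x0,y0,zb+.02])[0]
    for d in silhouettes(c,lab):
        b=d['box'];w=np.hypot(b[0]+b[2]/2-u[0],b[1]+b[3]/2-u[1]);print(c,round(float(d['p']),2),b,round(w,1))
        if w<20 and c not in ms: ms[c]=fill(d['pixels'])
for mm in([ms] if len(ms)>1 else [])+[{c:ms[c]} for c in ms]:
    v,e=fit(collar(big),mm,(x0,y0),zb);print(list(mm),np.round(v[:2],4),round(np.degrees(v[2])%360,1),round(e,3))
E
python3 p4.py collar_small 0 .584 .14 .107
```

```text
[-0.18  0.09 -0.25] [-0.1 -0.3  0.1]
now 9.15 [0.5819 0.1399 0.1175] jaw 65.1 gap 0.0433 F [-0.6 -0.1 -2.1] [ 0.1   0.42 -0.09  1.07  0.    0.54]
top 0.78 [290.5, 242.4, 19.9, 24.7] 106.8
top 0.71 [442.5, 178.4, 21.3, 25.1] 230.5
top 0.61 [343.3, 236.9, 10.0, 10.7] 139.4
scene 0.93 [80.5, 253.0, 27.0, 32.2] 264.9
scene 0.81 [240.9, 154.6, 13.6, 28.6] 101.7
scene 0.54 [339.6, 183.0, 14.8, 19.5] 2.0
['scene'] [0.5807 0.1391] 150.6 0.572
```

Call:
send_rows(series=[-0.4, 0.1, 3, -0.1, -0.3, 0, 0, -0.4, 0.1, 4.2, -0.1, -0.3, 0, 0, -0.4, 0.1, 4.7, -0.1, -0.3, 0, 0, -0.4, 0.1, 5.2, -0.1, -0.3, 0, 0, -0.4, 0.1, 5.7, -0.1, -0.3, 0, 0, -0.4, 0.1, 5.7, -0.1, -0.3, 0, 0, -0.4, 0.1, 5.7, -0.1, -0.3, 0, 0])

```text
clock: 9.93
tcp_pos: [0.5861, 0.1391, 0.0604]
orientation: [-0.0, 0.216, 0.976, 0.0]
wrist_force: [-0.1, 0.9, -1.6]
finger_gap: 0.0433
```

```bash
python3 d.py .584 .140 .12 65; python3 -c "
from h import *
s=get_state();print(np.round(s['ft_torque'],2))
b=read_camera('scene');a=read_camera('top')
cv2.imwrite('pics/c5.png',np.hstack([cv2.resize(a[170:230,200:260],(390,390),interpolation=2),cv2.resize(b[150:210,310:370],(390,390),interpolation=2)]))"
```

```text
[ 0.23 -0.01 -5.96] [ 0. -0.  0.]
now 9.9333 [0.5861 0.1391 0.0604] jaw 65.0 gap 0.0433 F [-0.1  0.9 -1.6] [ 0.1   0.47 -0.16  0.94  0.    0.54]
[ 0.02 -0.02  0.04]
```

Call:
send_rows(series=[0, 0, 0.5, 0, 0, 0, 0, 0, 0, 0.9, 0, 0, 0, 0, 0, 0, 1.3, 0, 0, 0, 0, 0, 0, 1.3, 0, 0, 0, 0, 0, 0, 1.3, 0, 0, 0, 0])

```text
clock: 10.45
tcp_pos: [0.586, 0.139, 0.0465]
orientation: [-0.0, 0.216, 0.976, -0.0]
wrist_force: [1.9, -1.4, -3.6]
finger_gap: 0.0432
```

```bash
python3 d.py .584 .140 .036 65; python3 -c "
from h import *
s=get_state();print(np.round(s['ft_torque'],2))"
```

```text
[0.22 0.01 1.05] [-0.  -0.1  0. ]
now 10.45 [0.586  0.139  0.0465] jaw 65.0 gap 0.0432 F [ 1.9 -1.4 -3.6] [ 0.1   0.48 -0.18  0.91  0.    0.54]
[-0.25 -0.38  0.06]
```

Call:
send_rows(series=[0, 0, 0.4, 0, 0, 0, 0, 0, 0, 0.8, 0, 0, 0, 0, 0, 0, 1.2, 0, 0, 0, 0, 0, 0, 1.2, 0, 0, 0, 0, 0, 0, 1.2, 0, 0, 0, 0])

```text
clock: 10.87
tcp_pos: [0.5861, 0.1393, 0.0352]
orientation: [-0.0, 0.216, 0.976, 0.0]
wrist_force: [-0.0, -0.1, 1.5]
finger_gap: 0.0434
```

```bash
python3 d.py .584 .140 .036 65; python3 -c "
from h import *
s=get_state();print(np.round(s['ft_torque'],2))"
```

```text
[ 0.22 -0.02 -0.08] [ 0.  -0.   0.1]
now 10.8667 [0.5861 0.1393 0.0352] jaw 65.1 gap 0.0434 F [-0.  -0.1  1.5] [ 0.1   0.49 -0.19  0.89  0.    0.54]
[-0.17 -0.21 -0.01]
```

Call:
send_rows(series=[0, 0, 0, 0, 0, 0, 0.8, 0, 0, 0, 0, 0, 0, 1, 0, 0, 0, 0, 0, 0, 1, 0, 0, -3, 0, 0, 0, 1, 0, 0, -6, 0, 0, 0, 1, 0, 0, -10, 0, 0, 0, 1, 0, 0, -12, 0, 0, 0, 1, 0, 0, -12, 0, 0, 0, 1, 0, 0, -12, 0, 0, 0, 1])

```text
clock: 11.62
tcp_pos: [0.587, 0.1394, 0.1565]
orientation: [0.001, 0.216, 0.976, 0.001]
wrist_force: [-0.0, -0.6, 0.2]
finger_gap: 0.0854
```

```bash
python3 d.py .524 -.342 .12 48
```

```text
[-14.58 -46.31   3.59] [ 0.1  0.1 17.1]
now 11.6167 [0.587  0.1394 0.1565] jaw 65.1 gap 0.0854 F [-0.  -0.6  0.2] [ 0.1   0.4  -0.02  1.15  0.    0.54]
```

Call:
send_rows(series=[-14.6, -46.3, 1, 0, 0, 17, 1, -14.6, -46.3, 1, 0, 0, 17, 1, -14.6, -46.3, 1, 0, 0, 17, 1, -14.6, -46.3, 1, 0, 0, 17, 1, -14.6, -46.3, 1, 0, 0, 17, 1, -14.6, -46.3, 1, 0, 0, 17, 1, -14.6, -46.3, 1, 0, 0, 17, 1, -14.6, -46.3, 1, 0, 0, 17, 1, -14.6, -46.3, 1, 0, 0, 17, 1, -14.6, -46.3, 1, 0, 0, 17, 1])

```text
clock: 12.45
tcp_pos: [0.5302, -0.275, 0.1441]
orientation: [-0.002, 0.358, 0.934, 0.001]
wrist_force: [2.1, -0.7, -0.1]
finger_gap: 0.0856
```

```bash
python3 d.py .524 -.342 .12 48; python3 p4.py collar_small 0 .584 .14 .022
```

```text
[-4.02 -5.39  2.39] [-0.  -0.3  0.1]
now 12.45 [ 0.5302 -0.275   0.1441] jaw 48.1 gap 0.0856 F [ 2.1 -0.7 -0.1] [-0.61  0.4  -0.05  1.13 -0.    0.12]
top 0.75 [440.4, 179.8, 22.3, 21.3] 225.5
top 0.65 [216.9, 174.7, 14.5, 29.8] 5.3
scene 0.93 [77.9, 253.3, 27.0, 31.4] 260.2
scene 0.84 [340.4, 191.4, 12.3, 24.7] 3.4
scene 0.68 [239.5, 154.3, 14.5, 32.1] 103.3
['top', 'scene'] [0.5831 0.1396] 153.4 0.406
['top'] [0.5829 0.1403] 155.3 0.118
['scene'] [0.5825 0.1404] 151.5 0.278
```

Call:
send_rows(series=[0, 0, 2, 0, 0, 0, 1, 0, 0, 2, 0, 0, 0, 1, 0, 0, 2, 0, 0, 0, 1])

```text
clock: 12.9
tcp_pos: [0.5308, -0.2714, 0.1245]
orientation: [-0.003, 0.357, 0.934, 0.001]
wrist_force: [0.1, 0.2, 0.1]
finger_gap: 0.0854
```

```bash
python3 d.py .524 -.3425 .1 48 .524 -.3425 .01 48
```

```text
[-4.25 -5.75  2.43] [-0.  -0.3  0.2]
[-4.3  -5.74 11.43] [-0.  -0.3  0.2]
now 12.9 [ 0.5308 -0.2714  0.1245] jaw 48.2 gap 0.0854 F [0.1 0.2 0.1] [-0.61  0.41 -0.08  1.09  0.    0.12]
```

Call:
send_rows(series=[-4.3, -5.7, 2.4, 0, -0.3, 0, 1, -4.3, -5.7, 2.4, 0, -0.3, 0, 1, -4.3, -5.7, 6, 0, -0.3, 0, 1, -4.3, -5.7, 10, 0, -0.3, 0, 1, -4.3, -5.7, 11.2, 0, -0.3, 0, 1, -4.3, -5.7, 11.2, 0, -0.3, 0, 0, -4.3, -5.7, 11.2, 0, -0.3, 0, 0, -4.3, -5.7, 11.2, 0, -0.3, 0, 0, -4.3, -5.7, 11.2, 0, -0.3, 0, 0, -4.3, -5.7, 11.2, 0, -0.3, 0, 0], newtons=60)

```text
clock: 13.73
tcp_pos: [0.5273, -0.3456, 0.0166]
orientation: [0.004, 0.358, 0.934, -0.002]
wrist_force: [-0.1, 0.9, 3.5]
finger_gap: 0.0549
```

```bash
python3 d.py .4745 .1315 .12 70
```

```text
[ 35.71  31.99 -10.64] [ -0.1   0.5 -21.9]
now 13.7333 [ 0.5273 -0.3456  0.0166] jaw 48.1 gap 0.0549 F [-0.1  0.9  3.5] [-0.71  0.55 -0.14  0.87 -0.    0.02]
```

```bash
python3 d.py .4787 .130 .12 70
```

```text
[ 35.29  32.15 -10.64] [ -0.1   0.5 -21.9]
now 13.7333 [ 0.5273 -0.3456  0.0166] jaw 48.1 gap 0.0549 F [-0.1  0.9  3.5] [-0.71  0.55 -0.14  0.87 -0.    0.02]
```

Call:
send_rows(series=[0, 0, -4, 0, 0, 0, 0, 0, 0, -8, 0, 0, 0, 0, 4, 4, -10.3, 0, 0.2, -5, 0, 8, 7, -10.3, 0, 0.3, -10, 0, 35.3, 32, -10.3, 0, 0.5, -22, 0, 35.3, 32, -10.3, 0, 0.5, -22, 0, 35.3, 32, -10.3, 0, 0.5, -22, 0, 35.3, 32, -10.3, 0, 0.5, -22, 0, 35.3, 32, -10.3, 0, 0.5, -22, 0, 35.3, 32, -10.3, 0, 0.5, -22, 0])

```text
clock: 14.57
tcp_pos: [0.4913, -0.0147, 0.1162]
orientation: [-0.001, 0.173, 0.985, 0.0]
wrist_force: [0.5, 0.7, -2.4]
finger_gap: 0.0548
```

Call:
send_rows(series=[0, 0, 0, 0, 0, 0, 0, 0, 0, 0, 0, 0, 0, 0, 0, 0, 0, 0, 0, 0, 0])

```text
clock: 14.82
tcp_pos: [0.4921, -0.0164, 0.1159]
orientation: [-0.001, 0.173, 0.985, 0.0]
wrist_force: [0.5, -0.2, -2.7]
finger_gap: 0.0549
```

```bash
python3 d.py .4787 .130 .12 70
```

```text
[ 6.24 13.31 -0.4 ] [-0.  -0.2  0.1]
now 14.8167 [ 0.4921 -0.0164  0.1159] jaw 70.1 gap 0.0549 F [ 0.5 -0.2 -2.7] [-0.2   0.23 -0.37  0.98 -0.    0.15]
```

Call:
send_rows(series=[6.2, 13.3, -0.4, 0, -0.2, 0, 0, 6.2, 13.3, -0.4, 0, -0.2, 0, 0, 6.2, 13.3, -0.4, 0, -0.2, 0, 0, 6.2, 13.3, -0.4, 0, -0.2, 0, 0, 6.2, 13.3, -0.4, 0, -0.2, 0, 0, 6.2, 13.3, -0.4, 0, -0.2, 0, 0, 6.2, 13.3, -0.4, 0, -0.2, 0, 0])

```text
clock: 15.4
tcp_pos: [0.4794, 0.1283, 0.1194]
orientation: [-0.0, 0.174, 0.985, -0.0]
wrist_force: [-0.4, -0.9, -2.4]
finger_gap: 0.0552
```

```bash
python3 d.py .4787 .130 .12 70 .4787 .130 .075 70; python3 p4.py collar_large 1 .4745 .1315 .1
```

```text
[ 0.12  0.14 -0.06] [-0.  -0.  -0.1]
[0.12 0.14 4.44] [-0.  -0.  -0.1]
now 15.4 [0.4794 0.1283 0.1194] jaw 69.9 gap 0.0552 F [-0.4 -0.9 -2.4] [ 0.1   0.23 -0.35  0.99 -0.    0.45]
top 0.44 [156.3, 153.3, 44.8, 88.7] 50.5
scene 0.58 [322.5, 153.4, 19.7, 24.2] 2.6
['scene'] [0.4757 0.1297] 154.2 0.413
```

Scene fit (.4757, .1297) agrees with the target within 2 mm. I'll lower in steps.

Call:
send_rows(series=[0.1, 0.1, 2.5, 0, 0, 0, 0, 0.1, 0.1, 4.2, 0, 0, 0, 0, 0.1, 0.1, 4.7, 0, 0, 0, 0, 0.1, 0.1, 5.1, 0, 0, 0, 0, 0.1, 0.1, 5.5, 0, 0, 0, 0, 0.1, 0.1, 5.5, 0, 0, 0, 0, 0.1, 0.1, 5.5, 0, 0, 0, 0])

```text
clock: 16.18
tcp_pos: [0.4787, 0.1308, 0.0649]
orientation: [-0.0, 0.173, 0.985, 0.0]
wrist_force: [0.4, -0.7, -1.7]
finger_gap: 0.0549
```

```bash
python3 d.py .4787 .130 .039 70; python3 -c "
from h import *
s=get_state();print(np.round(s['ft_torque'],2))"
```

```text
[-0.03 -0.07  2.59] [ 0. -0.  0.]
now 16.1833 [0.4787 0.1308 0.0649] jaw 70.0 gap 0.0549 F [ 0.4 -0.7 -1.7] [ 0.1   0.28 -0.43  0.86  0.    0.45]
[-0.2  -0.04  0.  ]
```

Call:
send_rows(series=[0, 0, 0.5, 0, 0, 0, 0, 0, 0, 0.9, 0, 0, 0, 0, 0, 0, 1.3, 0, 0, 0, 0, 0, 0, 1.3, 0, 0, 0, 0, 0, 0, 1.3, 0, 0, 0, 0])

```text
clock: 16.6
tcp_pos: [0.4794, 0.1299, 0.0514]
orientation: [0.001, 0.174, 0.985, -0.001]
wrist_force: [3.0, -5.2, -3.8]
finger_gap: 0.0551
```

```bash
python3 d.py .4787 .130 .039 70; python3 -c "
from h import *
s=get_state();print(np.round(s['ft_torque'],2))"
```

```text
[ 0.08 -0.01  1.24] [-0.1  0.1  0. ]
now 16.6 [0.4794 0.1299 0.0514] jaw 70.0 gap 0.0551 F [ 3.  -5.2 -3.8] [ 0.1   0.3  -0.45  0.82 -0.    0.45]
[-1.16 -0.77  0.04]
```

Call:
send_rows(series=[-0.1, -0.1, 0.4, 0, 0, 0, 0, -0.1, -0.1, 0.8, 0, 0, 0, 0, -0.1, -0.1, 1.25, 0, 0, 0, 0, -0.1, -0.1, 1.25, 0, 0, 0, 0, -0.1, -0.1, 1.25, 0, 0, 0, 0])

```text
clock: 17.02
tcp_pos: [0.4792, 0.1296, 0.0386]
orientation: [-0.0, 0.173, 0.985, -0.0]
wrist_force: [3.2, -2.7, -3.4]
finger_gap: 0.0548
```

```bash
python3 d.py .4787 .130 .039 70; python3 -c "
from h import *
s=get_state();print(np.round(s['ft_torque'],2))"
```

```text
[ 0.06  0.02 -0.04] [-0.  -0.   0.1]
now 17.0167 [0.4792 0.1296 0.0386] jaw 70.1 gap 0.0548 F [ 3.2 -2.7 -3.4] [ 0.1   0.31 -0.47  0.79 -0.    0.45]
[-0.53 -0.8  -0.  ]
```

Call:
send_rows(series=[0, 0, 0.2, 0, 0, 0, 0, 0, 0, 0.2, 0, 0, 0, 0, 0, 0, 0.2, 0, 0, 0, 0])

```text
clock: 17.27
tcp_pos: [0.4792, 0.1297, 0.0385]
orientation: [0.0, 0.173, 0.985, -0.0]
wrist_force: [-2.7, -2.9, 13.8]
finger_gap: 0.055
```

Call:
send_rows(series=[0, 0, 0, 0, 0, 0, 0.7, 0, 0, 0, 0, 0, 0, 0.9, 0, 0, 0, 0, 0, 0, 1, 0, 0, 0, 0, 0, 0, 1, 0, 0, -4, 0, 0, 0, 1, 0, 0, -8, 0, 0, 0, 1, 0, 0, -12, 0, 0, 0, 1, 0, 0, -16, 0, 0, 0, 1, 0, 0, -16, 0, 0, 0, 1, 0, 0, -16, 0, 0, 0, 1])

```text
clock: 18.1
tcp_pos: [0.4805, 0.1301, 0.1993]
orientation: [0.002, 0.173, 0.985, 0.001]
wrist_force: [-0.2, 0.3, -0.3]
finger_gap: 0.085
```

```bash
python3 d.py .4 -.15 .3 94.7 .5195 .285 .34 94.7
```

```text
[ -2.01 -29.05 -10.14] [  0.1   0.2 -24.6]
[  1.56  15.93 -14.04] [  0.1   0.2 -24.6]
now 18.1 [0.4805 0.1301 0.1993] jaw 70.1 gap 0.085 F [-0.2  0.3 -0.3] [ 0.1   0.17 -0.22  1.18  0.    0.45]
```

```bash
python3 d.py .520 .293 .345 94.7
```

```text
[  1.79  16.7  -14.54] [  0.1   0.2 -24.6]
now 18.1 [0.4805 0.1301 0.1993] jaw 70.1 gap 0.085 F [-0.2  0.3 -0.3] [ 0.1   0.17 -0.22  1.18  0.    0.45]
```

Call:
send_rows(series=[0, 0, -4, 0, 0, -7, 1, 0, 0, -8, 0, 0, -14, 1, 0, 0, -12, 0, 0, -20, 1, 0, 0, -14.5, 0, 0, -24.6, 1, 0, 0, -14.5, 0, 0, -24.6, 1, 1.8, 16.7, -14.5, 0, 0, -24.6, 1, 1.8, 16.7, -14.5, 0, 0, -24.6, 1, 1.8, 16.7, -14.5, 0, 0, -24.6, 1, 1.8, 16.7, -14.5, 0, 0, -24.6, 1, 1.8, 16.7, -14.5, 0, 0, -24.6, 1])

```text
clock: 18.93
tcp_pos: [0.5191, 0.2985, 0.3366]
orientation: [-0.004, -0.043, 0.999, 0.0]
wrist_force: [-1.3, -1.4, -1.3]
finger_gap: 0.0853
```

Call:
send_rows(series=[0, 0, 0, 0, 0, 0, 1, 0, 0, 0, 0, 0, 0, 1, 0, 0, 0, 0, 0, 0, 1])

```text
clock: 19.18
tcp_pos: [0.5185, 0.2919, 0.3407]
orientation: [-0.002, -0.04, 0.999, -0.0]
wrist_force: [-0.8, 0.5, -0.0]
finger_gap: 0.0857
```

```bash
python3 d.py .5195 .294 .266 94.7; python3 p4.py collar_large 1 .4745 .1315 .022; python3 p4.py collar_small 0 .584 .14 .022; python3 -c "
import cv2,numpy as np
a=cv2.imread('pics/cur_top.png');b=cv2.imread('pics/cur_scene.png')
cv2.imwrite('pics/c6.png',np.hstack([cv2.resize(a[145:260,150:265],(400,400),interpolation=2),cv2.resize(b[125:240,270:390],(400,400),interpolation=2)]))"
```

```text
[-0.14  0.21  7.46] [-0.  -0.2 -0.1]
now 19.1833 [0.5185 0.2919 0.3407] jaw 94.6 gap 0.0857 F [-0.8  0.5 -0. ] [0.38 0.36 0.38 1.59 0.   0.3 ]
top 0.81 [219.0, 206.1, 18.7, 30.9] 4.5
top 0.48 [219.3, 175.9, 17.4, 26.7] 27.9
scene 0.88 [320.6, 155.1, 20.8, 40.2] 2.9
scene 0.72 [338.8, 93.8, 86.9, 123.0] 57.5
['top', 'scene'] [0.4761 0.1301] 160.5 0.247
['top'] [0.4736 0.1318] 159.0 0.146
['scene'] [0.4764 0.1293] 159.4 0.079
top 0.86 [442.3, 180.1, 21.2, 22.3] 226.8
top 0.67 [290.9, 243.3, 18.7, 27.4] 103.5
top 0.59 [216.5, 175.7, 15.1, 31.0] 6.9
scene 0.88 [336.3, 188.6, 16.7, 28.9] 2.8
scene 0.72 [239.3, 155.4, 15.6, 28.9] 103.1
scene 0.59 [79.2, 254.4, 25.4, 29.2] 259.7
['top', 'scene'] [0.5842 0.1397] 154.3 0.317
['top'] [0.5813 0.1389] 150.8 0.196
['scene'] [0.585  0.1388] 154.9 0.101
```

View pics/c6.png

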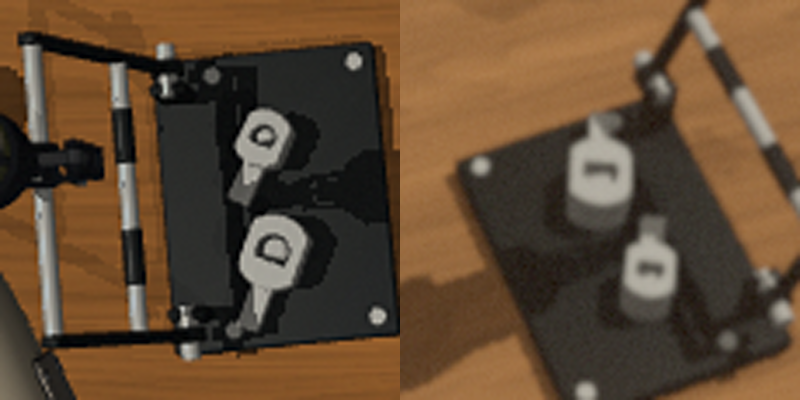

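Call:
send_rows(series=[-0.1, 0.2, 3.5, 0, 0, 0, 1, -0.1, 0.2, 6, 0, 0, 0, 1, -0.1, 0.2, 7.5, 0, 0, 0, 1, -0.1, 0.2, 7.5, 0, 0, 0, 0, -0.1, 0.2, 7.5, 0, 0, 0, 0, -0.1, 0.2, 7.5, 0, 0, 0, 0, -0.1, 0.2, 7.5, 0, 0, 0, 0, -0.1, 0.2, 7.5, 0, 0, 0, 0, -0.1, 0.2, 7.5, 0, 0, 0, 0], newtons=40)

```text
clock: 20.33
tcp_pos: [0.5204, 0.2958, 0.2684]
orientation: [0.001, -0.041, 0.999, 0.001]
wrist_force: [-1.2, -0.2, 0.3]
finger_gap: 0.0142
```

```bash
python3 d.py .5195 .294 .266 94.7;python3 arc.py 1.928 1.85 1.76 1.66 1.56 1.46 1.36 1.26 1.16 1.06 .96; python3 arc.py .96 .86 .76 .66 .56 .46 .36 .26 .16 .06 -.02
```

```text
[ 0.1  -0.17  0.24] [ 0.2  0.1 -0. ]
now 20.3333 [0.5204 0.2958 0.2684] jaw 94.7 gap 0.0142 F [-1.2 -0.2  0.3] [0.38 0.35 0.19 1.41 0.   0.3 ]
1.85 y -1.59 z -0.52
1.76 y -3.47 z -0.97
1.66 y -5.6 z -1.27
1.56 y -7.75 z -1.36
1.46 y -9.89 z -1.23
1.36 y -12.02 z -0.88
1.26 y -14.09 z -0.33
1.16 y -16.1 z 0.43
1.06 y -18.03 z 1.39
0.96 y -19.85 z 2.53
0.86 y -1.7 z 1.32
0.76 y -3.25 z 2.8
0.66 y -4.65 z 4.43
0.56 y -5.89 z 6.19
0.46 y -6.93 z 8.07
0.36 y -7.79 z 10.04
0.26 y -8.45 z 12.09
0.16 y -8.89 z 14.19
0.06 y -9.13 z 16.32
-0.02 y -9.17 z 18.04
```

Call:
send_rows(series=[0, -1.6, -0.5, 0, 0, 0, 0, 0, -3.5, -1, 0, 0, 0, 0, 0, -5.6, -1.3, 0, 0, 0, 0, 0, -7.7, -1.4, 0, 0, 0, 0, 0, -9.9, -1.2, 0, 0, 0, 0, 0, -12, -0.9, 0, 0, 0, 0, 0, -14.1, -0.3, 0, 0, 0, 0, 0, -16.1, 0.4, 0, 0, 0, 0, 0, -18, 1.4, 0, 0, 0, 0, 0, -19.8, 2.5, 0, 0, 0, 0])

```text
clock: 21.17
tcp_pos: [0.5373, 0.0978, 0.2436]
orientation: [0.002, -0.041, 0.999, 0.002]
wrist_force: [3.1, 2.7, 7.9]
finger_gap: 0.0143
```

Call:
send_rows(series=[0, -1.7, 1.3, 0, 0, 0, 0, 0, -3.2, 2.8, 0, 0, 0, 0, 0, -4.6, 4.4, 0, 0, 0, 0, 0, -5.9, 6.2, 0, 0, 0, 0, 0, -6.9, 8.1, 0, 0, 0, 0, 0, -7.8, 10, 0, 0, 0, 0, 0, -8.4, 12.1, 0, 0, 0, 0, 0, -8.9, 14.2, 0, 0, 0, 0, 0, -9.1, 16.3, 0, 0, 0, 0, 0, -9.2, 17.5, 0, 0, 0, 0])

```text
clock: 22.0
tcp_pos: [0.545, 0.0048, 0.0664]
orientation: [0.001, -0.04, 0.999, -0.0]
wrist_force: [3.0, -0.1, 3.3]
finger_gap: 0.014
```

```bash
python3 d.py .5446 .0051 .0573 94.7
```

```text
[0.04 0.03 0.91] [-0.   0.1 -0.1]
now 22.0 [0.545  0.0048 0.0664] jaw 94.6 gap 0.014 F [ 3.  -0.1  3.3] [-0.14  0.36 -0.31  0.9  -0.   -0.22]
```

Call:
send_rows(series=[0, 0, 0.4, 0, 0, 0, 0, 0, 0, 0.8, 0, 0, 0, 0, 0, 0, 1.1, 0, 0, 0, 0, 0, 0, 1.3, 0, 0, 0, 0, 0, 0, 1.3, 0, 0, 0, 0])

```text
clock: 22.42
tcp_pos: [0.5453, 0.0047, 0.0613]
orientation: [0.003, -0.041, 0.999, -0.002]
wrist_force: [-15.2, -1.5, 46.9]
finger_gap: 0.0142
```

```bash
python3 d.py .5446 .0051 .0573 94.7
```

```text
[0.07 0.05 0.4 ] [-0.2  0.3 -0.1]
now 22.4167 [0.5453 0.0047 0.0613] jaw 94.6 gap 0.0142 F [-15.2  -1.5  46.9] [-0.14  0.36 -0.32  0.88 -0.   -0.22]
```

Call:
send_rows(series=[0, 0, -0.5, 0, 0, 0, 0, 0, 0, -0.7, 0, 0, 0, 0, 0, 0, -0.7, 0, 0, 0, 0.5, 0, 0, -0.7, 0, 0, 0, 1, 0, 0, -0.7, 0, 0, 0, 1, 0, 0, -0.7, 0, 0, 0, 1, 0, 0, -4, 0, 0, 0, 1, 0, 0, -8, 0, 0, 0, 1, 0, 0, -12, 0, 0, 0, 1, 0, 0, -14, 0, 0, 0, 1])

```text
clock: 23.25
tcp_pos: [0.5445, 0.006, 0.1978]
orientation: [0.001, -0.041, 0.999, -0.0]
wrist_force: [0.5, -0.9, -0.1]
finger_gap: 0.0854
```

```bash
python3 d.py .40 -.2 .22 94.7
```

```text
[ 16.07 -19.35  -2.26] [-0.   0.2 -0. ]
now 23.25 [0.5445 0.006  0.1978] jaw 94.7 gap 0.0854 F [ 0.5 -0.9 -0.1] [-0.14  0.26 -0.1   1.2   0.   -0.22]
```

Call:
send_rows(series=[16, -19, -5, 0, 0, 0, 1, 16, -19, -5, 0, 0, 0, 1, 16, -19, -5, 0, 0, 0, 1, 16, -19, -5, 0, 0, 0, 1, 16, -19, -5, 0, 0, 0, 1, 16, -19, -5, 0, 0, 0, 1, 16, -19, -5, 0, 0, 0, 1, 16, -19, -5, 0, 0, 0, 1, 16, -19, -5, 0, 0, 0, 1, 16, -19, -5, 0, 0, 0, 1])

```text
clock: 24.08
tcp_pos: [0.3994, -0.1955, 0.2432]
orientation: [-0.001, -0.041, 0.999, 0.001]
wrist_force: [1.0, 0.1, 0.9]
finger_gap: 0.0856
```

```bash
cat > p5.py <<'E'
from h import *
A={c:read_camera(c) for c in('top','scene')}
# handle/clamp bar overlay for q=0 and .1
v=(.530,.1345,.0835);S2=4;out=[]
for c,(y0,x0,n) in{'top':(145,175,115),'scene':(125,265,130)}.items():
    im=cv2.resize(A[c][y0:y0+n,x0:x0+n],(n*4,n*4),interpolation=2)
    for q,col in((0,(0,255,0)),(.08,(0,0,255))):
        for d in(.085,.215):
            P=np.array([[s*.115,.085-d*np.cos(q),.076+d*np.sin(q)] for s in(-1,1)])
            u=(proj(c,place([P],*v)[0])-[x0,y0])*4+2
            for k in u: cv2.circle(im,tuple(int(t) for t in k),3,col,-1)
    out.append(cv2.resize(im,(400,400)))
cv2.imwrite('pics/c7.png',np.hstack(out))
cv2.imwrite('pics/c8.png',A['top'])
E
python3 p5.py
```

```text
(no output)
```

View pics/c7.png

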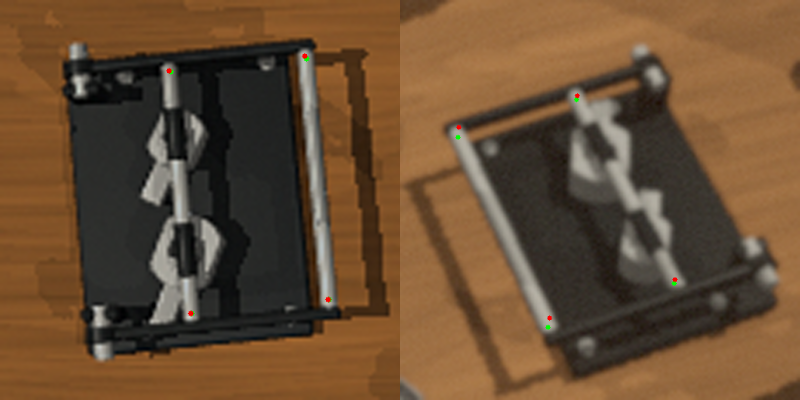

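View pics/c8.png

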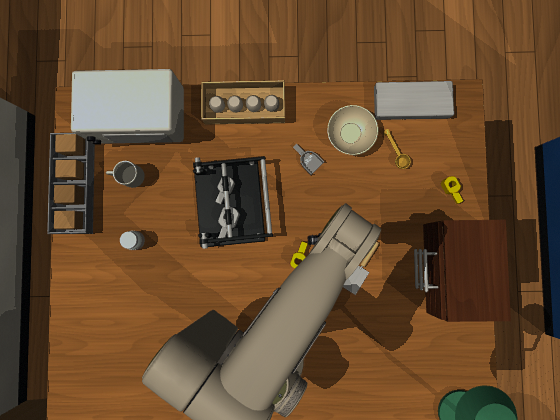

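The collars look right and the bar is close to the q=0 overlay. As a direct check, I'll press the handle lightly with shut fingers. The bar top should read z = 0.084 if it is fully down.

Call:
send_rows(series=[-16, 19, 3, 0, 0, 0, 0, -16, 19, 3, 0, 0, 0, 0, -16, 19, 3, 0, 0, 0, 0, -16, 19, 3, 0, 0, 0, 0, -16, 19, 3, 0, 0, 0, 0, -16, 19, 3, 0, 0, 0, 0, -16, 19, 7, 0, 0, 0, 0, -16, 19, 11, 0, 0, 0, 0, -16, 19, 13, 0, 0, 0, 0, -16, 19, 13, 0, 0, 0, 0])

```text
clock: 25.02
tcp_pos: [0.539, 0.0086, 0.108]
orientation: [-0.006, -0.042, 0.999, 0.001]
wrist_force: [-0.8, 0.4, 0.6]
finger_gap: 0.0002
```

```bash
python3 d.py .545 .005 .084 94.7
```

```text
[-0.6  -0.41  2.39] [ 0.2 -0.7  0.2]
now 25.0167 [0.539  0.0086 0.108 ] jaw 94.9 gap 0.0002 F [-0.8  0.4  0.6] [-0.13  0.32 -0.25  1.01  0.   -0.22]
```

Call:
send_rows(series=[0, -0.1, 0.7, 0, 0, 0, 0, 0, -0.1, 1.2, 0, 0, 0, 0, 0, -0.1, 1.7, 0, 0, 0, 0, 0, -0.1, 2.1, 0, 0, 0, 0, 0, -0.1, 2.3, 0, 0, 0, 0, 0, -0.1, 2.3, 0, 0, 0, 0, 0, -0.1, 2.3, 0, 0, 0, 0])

```text
clock: 25.6
tcp_pos: [0.5434, 0.0046, 0.0912]
orientation: [-0.0, -0.04, 0.999, 0.0]
wrist_force: [0.1, -0.1, 0.3]
finger_gap: -0.0001
```

```bash
python3 d.py .545 .005 .084 94.7
```

```text
[-0.17  0.02  0.72] [ 0.  -0.  -0.1]
now 25.6 [0.5434 0.0046 0.0912] jaw 94.6 gap -0.0001 F [ 0.1 -0.1  0.3] [-0.14  0.34 -0.28  0.96  0.   -0.22]
```

Call:
send_rows(series=[0, 0, 0.3, 0, 0, 0, 0, 0, 0, 0.5, 0, 0, 0, 0, 0, 0, 0.7, 0, 0, 0, 0, 0, 0, 0.9, 0, 0, 0, 0, 0, 0, 0.9, 0, 0, 0, 0])

```text
clock: 26.02
tcp_pos: [0.5434, 0.0047, 0.0838]
orientation: [0.0, -0.041, 0.999, -0.0]
wrist_force: [-5.0, -0.2, 14.6]
finger_gap: -0.0003
```

```bash
python3 d.py .545 .005 .084 94.7
```

```text
[-0.16  0.02 -0.02] [-0.  0. -0.]
now 26.0167 [0.5434 0.0047 0.0838] jaw 94.7 gap -0.0003 F [-5.  -0.2 14.6] [-0.14  0.34 -0.29  0.94 -0.   -0.22]
```

Contact reads z = 0.0838 at 14.6 N, so the yoke is on its stop. I'll retreat and hand in.

Call:
send_rows(series=[0, 0, -3, 0, 0, 0, 0, 0, 0, -7, 0, 0, 0, 0, 0, 0, -11, 0, 0, 0, 0, 0, 0, -15, 0, 0, 0, 0, 0, 0, -15, 0, 0, 0, 0, 0, 0, -15, 0, 0, 0, 0, 0, 0, -15, 0, 0, 0, 0])

```text
clock: 26.6
tcp_pos: [0.5432, 0.0049, 0.2315]
orientation: [-0.001, -0.041, 0.999, 0.0]
wrist_force: [-0.7, 0.4, -0.9]
finger_gap: -0.0002
```

```bash
python3 d.py .545 .005 .084 94.7; python3 -c "
from workcell import *
print(hand_in())"
```

```text
[-2.000e-01 -1.000e-02  1.475e+01] [ 0.  -0.1 -0. ]
now 26.6 [0.5432 0.0049 0.2315] jaw 94.7 gap -0.0002 F [-0.7  0.4 -0.9] [-0.14  0.25 -0.04  1.28  0.   -0.22]
the job is handed in; nothing more can be done
None
```

The tray punch is set up and handed in at 26.6 s. I swung the yoke up to about 1.9 rad, seated the small collar on the slim post and the large one on the stout post, swung the yoke down and let go.

- **Collars:** both touched the bed as they went home. Camera fits put each at bed height, within about 3 mm of its post: large about 160°, small about 154°. The posts show in both bores.
- **Yoke:** a light press with shut fingers (about 15 N) met the handle bar's top at z = 0.0838. Fully down it should be 0.084.
- **Bystanders:** I moved none of them. In the last picture those in view, including the yellow look-alikes, looked unmoved. The arm was hiding the dappen dish and part of the spatula, so I couldn't check those two.
- **Force:** the wrist reading peaked at 47 N as the gripped handle met the stop. That is above 40 N, but it went through the finger pads, not the arm or gripper body, and is under the 120 N wrist limit.
- **Estimates that disagreed:** my fits of the slim post's flat ranged from 147° to 179°. I used 155° and the collar dropped on without resistance. One bed-edge fit was about 3 mm off in y, so I used the posts' own fits instead.

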